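Press a jar cradle together in the ratchet bar clamp and free it

TASK

The dowelled wooden jar cradle lying between the jaws of the bench clamp is not yet pressed together: pump the clamp's trigger until the joint between its two halves is fully shut and the ratchet keeps it snugly gripped by itself with the trigger let go, without clamping so hard that the soft wood is bruised. Then press the release plate and keep it down until the jaw has run all the way back, so that the closed cradle lies free on the board. Work the clamp by its trigger and release only, and leave the tools and vessels around it as they are.

Things in the scene. Friction and masses are not known exactly. Their poses are not given: they have to be found in the camera images.
- clamp: Black ratchet bar clamp bolted flat on a fixed 375 x 245 x 15 mm plywood board. Origin: on the table under the bar. x: along the steel bar from handle end to jaws; y: to the throat where the cradle lies (handle and trigger stick out to -y); z up. Pumping draws bar and moving jaw to -x. Fixed jaw at x 43 to 65 mm; its steel screw foot stands out 2 to 18 mm more, unmeasured.
- trigger_front (a point): Middle of the trigger's front face, where a finger pushes; 38 mm above the table (the grip reaches from 20 to 56), grip 76 mm long, 12 mm thick. Its x axis is the face's normal, pointing forward, away from the handle; its y axis points along the trigger to the hinge. The fixed black handle stands behind the trigger; the board in front of it is clear for 45 mm, then a brush lies there.
- trigger_hinge (a point): The trigger's upright hinge axis, at x -30, y +25 mm in the clamp's frame, 73 mm from the trigger_front point. Pulling turns the trigger clockwise seen from above.
- trigger (a joint): Trigger angle, rad: 0 let go (a spring returns it), 0.56 fully pulled. At 0 it leans forward 0.26. A full pull (40 mm at the front point) draws the jaw up to 14 mm; let back to 0, the ratchet keeps it in steps of 1.25 mm. Slow pushing takes 2 to 6 N with the jaw free, 5 to 11 N as the dowels slide home; with the joint shut it stiffens 0.6 N per mm. Snug: 16 to 19 N. Over 20 N bruises the wood.
- release_top (a point): Middle of the top of the release plate, a ribbed black thumb plate 26 x 28 mm on the lever over the bar, 74 mm above the table; x, y axes as the clamp's. Pushed down; the black body below it is 47 mm above the table.
- release (a joint): Release lever angle, rad: 0 up (a spring returns it), 0.34 fully down: 17 mm lower at the plate. It takes 2 N at first and up to 15 N when the clamp is tight. Above 0.29 the bar is free and a light return spring runs the jaw back, within 1 s, while the plate is kept down.
- jaw (a joint): Travel of the moving jaw, m: 0 wide open, growing as it closes (clamp -x), at most 0.058. It carries a round rubber foot, 32 mm across, on a stiff coil-spring plunger that yields as the cradle is gripped. Unpressed, the foot's face is at clamp x = 199 mm minus the travel, y 55 mm, 37 mm above the table.
- near_half_centre (a point): Centre of the cradle's near half (next to the fixed jaw): light soft wood, 45 mm along the bar, 60 across, 44 high, lying loose on the board; its x axis points to the far half. Pressed, it slides up to the fixed jaw's screw foot.
- far_half_centre (a point): Centre of the cradle's far half (next to the moving jaw), same size, on the near half's two 8 mm dowels; 45 mm from the near half's centre when the joint is shut.
- far_half (a joint): Gap of the cradle's joint, m: 0 shut, at most 0.020. The tight dowels hold it until pressed with about 10 N.
- cradle: The whole cradle (two halves on dowels); origin under the near half's centre.
- jar: Mended stoneware jar, 128 mm wide, 108 mm high. Leave alone.
- swab_tin: Aluminium tin, 72 mm wide, 40 mm high, with swab sticks. Leave alone.
- solvent: Amber glass bottle, 60 mm wide, 125 mm high. Leave alone.
- sherd_tray: White tray 150 x 110 x 22 mm with sherds. Leave alone.
- brush: Brush, 150 mm long, lying on the clamp's board in front of the trigger. Leave alone.
- spatula: Spatula, 190 mm long. Leave alone.
- offcut: Wood offcut 45 x 26 x 20 mm on the clamp's board behind the throat. Leave alone.

How it is judged:
By the outcome, as a careful person would: the job done as asked, in the order asked, and still so for the second after the job is handed in, with the robot touching nothing.
It also fails if it takes over 61 s, if anything falls off the work surface, if the arm or the gripper's body presses on something with over 40 N, if the wrist force passes 120 N, or if a joint passes its speed limit or range.

ROBOT

A 6-joint arm with a two-finger parallel gripper is mounted at the origin on the work surface. World frame = base frame: x ahead of the robot, y to its left, z up, the work surface at z = 0. Lengths are in m, angles in rad, forces in N, time in s.
With the tool pointing down it reaches from about 0.35 to 0.725 m from the base axis. Payload 4.3 kg.
Tool frame: the origin (TCP) lies midway between the tips of the shut fingers; the grasp point (between the pads) lies env.hold_point_z behind it (env.hold_point_z is the distance from the TCP to the grasp point, in m); y points along the fingers, z is the direction in which the jaws open and shut, and the axes are right-handed (so a half turn about y gives the same grasp; the last joint's range is limited). The gripper opens to 85 mm and grips with 20 to 120 N. Pads are 22 mm wide; open, the fingers measure 114 mm over their backs; the gripper's body (76 mm by 85 mm) begins 54 mm behind the grasp point. The pads swing forward as they close: fully open they stand 13 mm farther back than shut.
Start: joints at [1.106, 0.377, 0.081, 1.274, 0, 1.46], TCP at [0.2, 0.539, 0.231] pointing down, gripper open.
Joint ranges: [-2.72, 2.72], [-0.84, 1.66], [-1.02, 1.22], [-1.77, 2.12], [-1.37, 1.28], [-3.14, 3.14]. Speed limits (rad/s): [2.57, 2.57, 3.14, 3.14, 3.14, 3.14].

INTERFACE

Orientations are given as a 3x3 rotation matrix whose columns are the frame's x, y, z axes.
In Python, from rig import env gives the robot as it stands.
- The arm moves only by the tool send_rows, never from a script. Its argument "increments" is one flat list of numbers, 5 for each row, row after row: the shift along the world's x, y, z in mm, then the turn about the world's z in degrees, then the closure in counts, from 0 (fully open) to 255 (shut). A call has 1 to 12 rows; each row shifts and turns the commanded pose from where the row before left it; what a row does not reach is not made up. A row lasts 1/8 s, in which the tool goes at most 62.5 mm and 10.7 degrees, less where a joint would pass 70% of its speed; a pose out of reach is approached as far as the arm can. A call is refused whole if a number of a shift passes 62.5 or a number of a turn 10.7, either way. A call with a gripper value outside its range is refused whole. The fingers move at their own pace and stop on an object; "force" is the grip in N (left out, the last holds). Time passes only in rows, so rows that do not move let the fingers close. It gives the time, the measured TCP pose, the force and the opening at its end, in the units of the state.
- env.get_state(): the state, without advancing time (a new reading comes with each control period).
- env.get_image(name): name is "side" or "top"; returns a dict with "image" (480x640x3 uint8, blue, green, red), "fov_y" (degrees; the focal length in pixels is half the picture's height over the tangent of half this angle, whatever the lens; pixels are square), "cx", "cy" (the principal point, pixels), "position" and "rotation" of the camera in the world. Camera axes: x right, y up, looking along -z (the intrinsics and any distortion apply to the point x, -y, -z); pixel columns grow to the right and rows downward; lengths in m; the calibration is good to about 2 mm. A picture is of the moment at which its call begins. There is no depth.
- env.finish_job(): hands the job in, once; it reports no verdict.
Trained networks look in a picture, given as the dict that the camera call returned (one of the last four; its "shot" number tells which), for a name from the list of things; names that differ only in an ending like _2 or _b are one class to them, and where a whole thing is asked for, a point or a joint stands for the part that bears it (a point fixed in the world has none). Each returns a list of dicts, best first, with "confidence" (0 to 1); they miss things now and then, are a little off and sometimes report something else, mostly with a low value. They report only what shows in the picture. A call takes as long as a camera call.
- env.masks_of(target, picture): "mask" (480x640 bool, what is visible of it) and "centre" ([row, column] in pixels, amid what is visible of it).
- env.spot_point(target, picture): "centre" ([row, column] in pixels: a listed point, or the origin of a listed thing).
The state is a dict: "time": time; "q": joint angles; "dq": joint speeds; "joint_torque": joint torques, N m; "tool_pos": TCP position; "tool_rot": TCP orientation; "contact_force": force on the tool from outside, world axes, zero at the start; "torque": the same for the moment, N m; "width": finger opening in m.
Only numpy, scipy, OpenCV 4.12 (cv2) and the standard library are available. Lean on these libraries where they do the work, as an engineer would, in place of code of your own. Each camera call takes 0.05 s, during which the arm holds its last target. There are 200 camera calls.

## Working session

There is one attempt and no reset: what is moved stays moved. The work goes in short steps, Python scripts to look and compute and a tool call to move; the robot and the scene stay as the last step left them, time stands still between calls to the robot, and variables do not carry over. Pictures are saved under pics/ and viewed, about 8 in all and at most 12, crops included, and the job is handed in when it is done.

Besides the shell and the picture viewer there is one more tool, called after ">>>" in YAML: its name, and indented under it one key for each argument. send_rows: Moves the arm, as the interface text tells. Its arguments: {"type":"object","properties":{"increments":{"type":"array","items":{"type":"number"}},"force":{"type":"number"}},"required":["increments"]}

```bash
mkdir -p pics; cat > h.py <<'E'
import numpy as np, cv2
from rig import env
def ray(p,rc):
    f=240/np.tan(np.radians(p["fov_y"])/2)
    d=np.array([(rc[1]-p["cx"])/f,-(rc[0]-p["cy"])/f,-1.0])
    return np.array(p["position"]),np.array(p["rotation"])@d
def atz(p,rc,z):
    o,d=ray(p,rc); return o+d*(z-o[2])/d[2]
def proj(p,X):
    f=240/np.tan(np.radians(p["fov_y"])/2)
    c=np.array(p["rotation"]).T@(np.array(X)-p["position"])
    return np.array([p["cy"]-f*c[1]/-c[2],p["cx"]+f*c[0]/-c[2]])
E
python3 - <<'E'
from h import *
t=env.get_image("top"); s=env.get_image("side")
print({k:v for k,v in t.items() if k!="image"}); print({k:v for k,v in s.items() if k!="image"})
Z=dict(clamp=0,trigger_front=.038,trigger_hinge=.038,release_top=.074,near_half_centre=.037,far_half_centre=.037,brush=.02,cradle=.015,jar=0,offcut=.015,solvent=0)
for n,z in Z.items():
    for nm,p in(("top",t),("side",s)):
        for r in env.spot_point(n,p)[:2]:
            print(n,nm,np.round(r["centre"],1),round(r["confidence"],2),np.round(atz(p,r["centre"],z),4))
cv2.imwrite("pics/t0.png",t["image"]);cv2.imwrite("pics/s0.png",s["image"])
print(env.get_state(),env.hold_point_z)
E
```

```text
{'fov_y': 56.342198796960716, 'cx': 332.692852257944, 'cy': 243.6993047540411, 'position': array([ 0.42020157, -0.01945275,  1.18808156]), 'rotation': array([[-0.02416493,  0.99835518, -0.05199022],
       [-0.99966835, -0.02366819,  0.0101491 ],
       [ 0.00890189,  0.05221823,  0.99859602]]), 'shot': 1}
{'fov_y': 51.33143097158718, 'cx': 323.8358610155962, 'cy': 237.79488419080303, 'position': array([ 0.19767955, -0.87720476,  0.65453457]), 'rotation': array([[ 0.94501595,  0.19455075, -0.26285901],
       [-0.3263746 ,  0.51044552, -0.79556583],
       [-0.02060272,  0.8376129 ,  0.54587558]]), 'shot': 2}
clamp top [221.5 267. ] 0.98 [0.5453 0.1416 0.    ]
clamp top [269.4 458.6] 0.46 [ 0.4059 -0.3639  0.    ]
clamp side [220.8 332.2] 0.66 [0.5584 0.1437 0.    ]
trigger_front top [233.  262.6] 0.78 [0.5119 0.1483 0.038 ]
trigger_front top [311.7 417. ] 0.74 [ 0.3011 -0.2422  0.038 ]
trigger_front side [211.6 314. ] 0.71 [0.5105 0.1416 0.038 ]
trigger_front side [258.9 325.6] 0.46 [ 0.4713 -0.0576  0.038 ]
trigger_hinge top [212.7 253. ] 0.93 [0.5649 0.1721 0.038 ]
release_top top
[... 1274 characters left out ...]
40778329e-06, 1.46051919e+00]), 'dq': array([-2.04905409e-03,  6.81744969e-05, -1.30753112e-03,  7.48915238e-04,
        2.09998247e-03,  5.50783475e-04]), 'joint_torque': array([ 1.53797050e-04, -4.63530385e+01,  2.70154631e+01,  5.13847335e-04,
        1.54715963e-05,  4.59804653e-06]), 'tool_pos': array([0.19977665, 0.5392011 , 0.23132621]), 'tool_rot': array([[ 9.37696979e-01,  3.03419678e-05,  3.47454134e-01],
       [-3.47454136e-01,  6.58274657e-05,  9.37696976e-01],
       [ 5.57954640e-06, -9.99999997e-01,  7.22686579e-05]]), 'contact_force': array([-0.13449679, -0.19058331, -0.17155641]), 'torque': array([ 0.01556503, -0.00739697,  0.0579554 ]), 'width': 0.08540856421616976} 0.0187
```

```bash
python3 - <<'E'
import cv2
t=cv2.imread("pics/t0.png");s=cv2.imread("pics/s0.png")
cv2.imwrite("pics/t1.png",cv2.resize(t[150:290,190:376],None,fx=4.2,fy=4.2,interpolation=cv2.INTER_CUBIC))
cv2.imwrite("pics/s1.png",cv2.resize(s[130:330,220:486],None,fx=3,fy=3,interpolation=cv2.INTER_CUBIC))
E
```

```text
(no output)
```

View pics/t1.png

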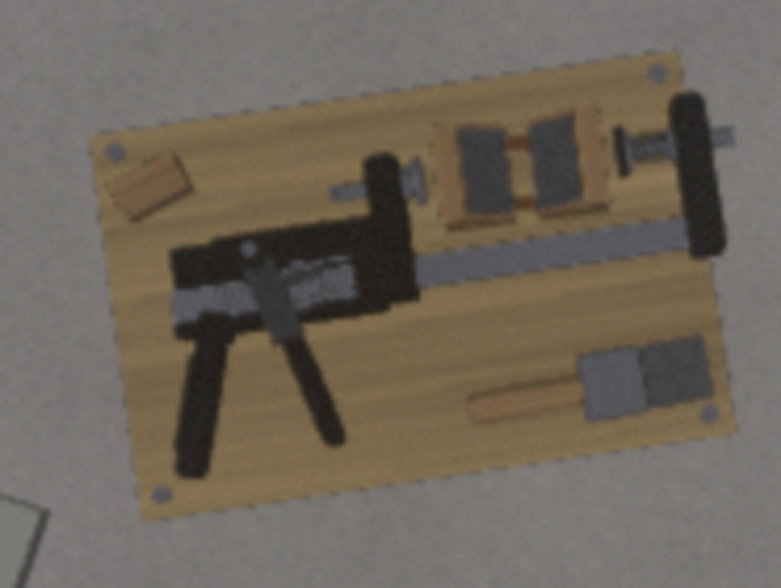

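View pics/s1.png

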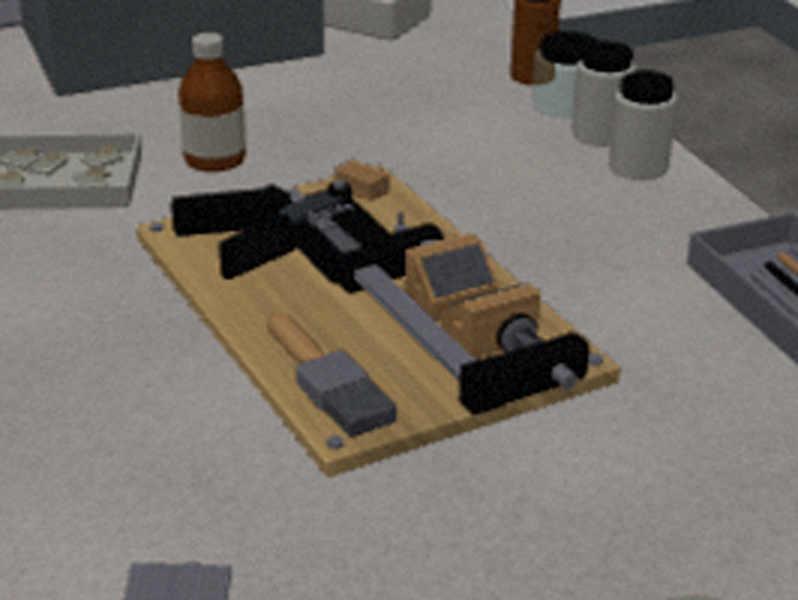

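The top view shows the board tilted about 8°, with its corners at crop (140,518), (735,432), (680,52) and (90,135). The fixed handle is on the left at (200,400) and the trigger on the right, with its tip at (335,440). The hinge pin is at (248,248), the cradle is open at (520,170), and the release plate is black over the body front at about (367,275). Next I fit the clamp pose.

```bash
cat >> h.py <<'E'
def C(P,x,y,z):  # clamp mm -> world m
    c,s=np.cos(P[2]),np.sin(P[2]); return np.array([P[0]+(c*x-s*y)/1e3,P[1]+(s*x+c*y)/1e3,z/1e3])
E
python3 - <<'E'
from h import *
from scipy.optimize import least_squares
t=env.get_image("top"); s=env.get_image("side")
cr=[(140,518),(735,432),(680,52),(90,135)]
W=[atz(t,(150+y/4.2,190+x/4.2),.015) for x,y in cr]
for a,b in((0,1),(3,2)):
    d=W[b]-W[a];print("edge",np.linalg.norm(d),np.arctan2(d[1],d[0]))
yaw=np.mean([np.arctan2(*(W[b]-W[a])[1::-1]) for a,b in((0,1),(3,2))])
# tri release, near, far, front in both views
def tri(a,b):
    f=lambda X:np.r_[proj(t,X)-a,proj(s,X)-b]
    r=least_squares(f,[.55,.1,.04]);return r.x,r.cost
for n in("release_top","trigger_front","near_half_centre","far_half_centre","trigger_hinge","clamp"):
    A=env.spot_point(n,t);B=env.spot_point(n,s)
    if A and B:
        x,c=tri(A[0]["centre"],B[0]["centre"]);print(n,np.round(x,4),round(c,1),A[0]["confidence"],B[0]["confidence"])
O=atz(t,(221.5,267),0);H=atz(t,(212.7,253),.055)
def res(p): return np.r_[(C((p[0],p[1],yaw),0,0,0)-O)[:2],(C((p[0],p[1],yaw),-30,25,55)-H)[:2]]
r=least_squares(res,[.545,.14]);P=(*r.x,yaw);print("P",P,r.fun)
c,si=np.cos(yaw),np.sin(yaw)
def inv(X): d=(np.array(X)[:2]-P[:2])*1e3; return np.round([c*d[0]+si*d[1],-si*d[0]+c*d[1]],1)
for n,z,rc in(("relT",.074,(215.5,277.5)),("frontT",.038,(233,262.6)),("nearT",.037,(190.8,301)),("farT",.037,(188.3,324.6)),("hinge pin",.06,(150+248/4.2,190+248/4.2)),("plate greyend",.06,(150+335/4.2,190+290/4.2)),("blk sq",.074,(150+275/4.2,190+390/4.2)),("trig tip",.056,(150+440/4.2,190+335/4.2)),("brush tip",.025,(150+407/4.2,190+470/4.2))):
    print(n,inv(atz(t,rc,z)))
print("relS",inv(atz(s,(203,339),.074)),"frontS",inv(atz(s,(211.6,314),.038)))
print([inv(w) for w in W])
im=t["image"].copy()
for n in("trigger","release","trigger_hinge"):
    for nm,p in(("t",t),("s",s)):
        m=env.masks_of(n,p)
        for k in m[:2]:
            ys,xs=np.nonzero(k["mask"]);print(n,nm,k["confidence"],k["centre"],(ys.min(),ys.max(),xs.min(),xs.max()),len(ys))
E
```

```text
edge 0.373579741846252 -1.4512747765433271
edge 0.37410747670941064 -1.451737421884458
release_top [0.5579 0.1072 0.0706] 0.5 0.73 0.54
trigger_front [0.5085 0.1519 0.0364] 0.7 0.54 0.79
near_half_centre [0.6168 0.0388 0.0468] 0.4 0.7 0.92
far_half_centre [ 0.622  -0.0253  0.0539] 9.0 0.72 0.92
trigger_hinge [0.5702 0.1759 0.0443] 1.4 0.98 0.9
clamp [0.5498 0.1441 0.0083] 2.4 0.87 0.92
P (np.float64(0.5433690754984157), np.float64(0.13906958617633078), np.float64(-1.4515060992138926)) [-0.00190215 -0.00256224  0.00190215  0.00256224]
relT [34.7  4.4]
frontT [-12.9 -30.2]
nearT [99.9 64.2]
farT [161.3  62.1]
hinge pin [-35.6  32.7]
plate greyend [-17.6 -22.9]
blk sq [47.9  2.6]
trig tip [  0. -89.]
brush tip [ 81.4 -79.3]
relS [41.4 12.3] frontS [ -6.4 -32.4]
[array([-131.4, -117.9]), array([ 242.2, -117.8]), array([243. , 124.2]), array([-131.1,  124.3])]
trigger t 0.67 [228.2, 258.0] (np.int64(210), np.int64(255), np.int64(249), np.int64(271)) 334
trigger t 0.33 [213.5, 491.1] (np.int64(190), np.int64(238), np.int64(465), np.int64(515)) 1978
trigger s 0.67 [206.8, 310.2] (np.int64(194), np.int64(222), np.int64(293), np.int64(332)) 469
trigger s 0.59 [236.4, 336.1] (np.int64(185), np.int64(287), np.int64(265), np.int64(425)) 7434
release t 0.67 [210.1, 275.5] (np.int64(209), np.int64(219), np.int64(273), np.int64(284)) 114
release t 0.34 [187.7, 323.8] (np.int64(175), np.int64(201), np.int64(315), np.int64(334)) 433
release s 0.65 [200.7, 338.6] (np.int64(198), np.int64(206), np.int64(326), np.int64(343)) 98
trigger_hinge t 0.69 [219.0, 281.2] (np.int64(161), np.int64(273), np.int64(211), np.int64(364)) 11963
trigger_hinge t 0.32 [229.5, 258.0] (np.int64(211), np.int64(254), np.int64(248), np.int64(271)) 378
trigger_hinge s 0.73 [236.1, 337.6] (np.int64(189), np.int64(287), np.int64(265), np.int64(425)) 7463
```

```bash
python3 - <<'E'
from h import *
t=env.get_image("top"); P=(.5434,.1391,-1.4515)
f=6
im=cv2.resize(t["image"][180:270,225:355],None,fx=f,fy=f,interpolation=cv2.INTER_CUBIC)
im=cv2.convertScaleAbs(im,alpha=1.8,beta=20)
def pl(pts,col):
    q=np.array([((proj(t,C(P,*p))-[180,225])[::-1]*f+f/2) for p in pts],int)
    cv2.polylines(im,[q],False,col,1)
pl([(65,-15,50),(65,75,50)],(0,0,255));pl([(43,-15,50),(43,75,50)],(0,0,255))
pl([(65,0,37),(200,0,37)],(255,0,0))
pl([(25,-14,74),(51,-14,74),(51,14,74),(25,14,74),(25,-14,74)],(0,255,0))
a=.26;u=np.array([np.sin(a),-np.cos(a)]);h=np.array([-30,25])
pl([(*h,56),(*(h+111*u),56)],(255,0,255))
cv2.imwrite("pics/o.png",im)
E
```

```text
(no output)
```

View pics/o.png

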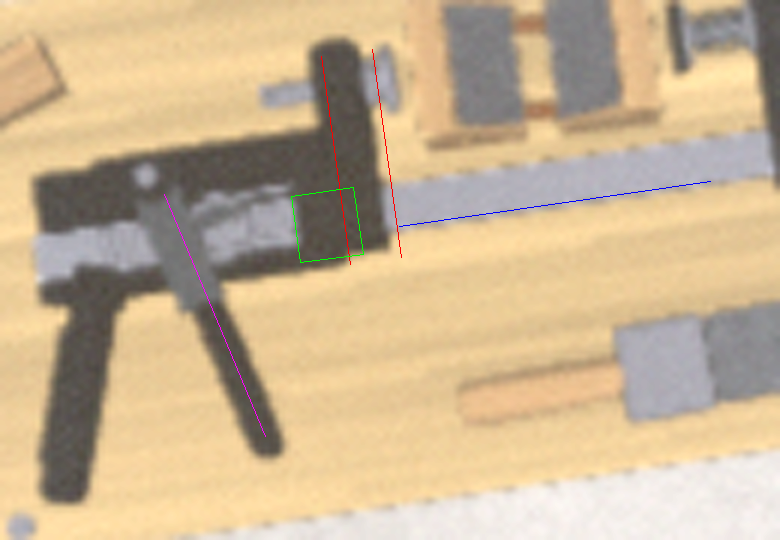

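The overlay puts the bar's centreline about 8.5 mm higher in clamp y than my first fit, and the foot (y 55), fixed jaw and hinge pin all agree with that. The corrected clamp origin is about (0.551, 0.143) with yaw −83.2°. I'll approach in front of the trigger with the gripper shut.

>>> send_rows:
  increments: [28, -39, 0, 0, 255, 28, -39, 0, 0, 255, 28, -39, 0, 0, 255, 28, -39, 0, 0, 255, 28, -39, 0, 0, 255, 28, -39, 0, 0, 255, 28, -39, 0, 0, 255, 28, -39, 0, 0, 255, 28, -39, 0, 0, 255, 28, -39, 0, 0, 255, 28, -37, 0, 0, 255, 0, 0, -30, -10, 255]

```text
time: 3.75
tool_pos: [0.512, 0.1098, 0.2031]
tool_rot: [[0.858, 0.007, 0.513], [-0.513, 0.0, 0.858], [0.006, -1.0, 0.004]]
contact_force: [-1.4, 0.5, -0.5]
width: -0.0002
```

>>> send_rows:
  increments: [0, 0, -50, 0, 255, 0, 0, -50, 0, 255, 0, 0, -30, 0, 255, 0, 0, 0, 0, 255]

```text
time: 4.25
tool_pos: [0.5052, 0.1119, 0.0691]
tool_rot: [[0.863, -0.006, 0.505], [-0.505, -0.0, 0.863], [-0.005, -1.0, -0.003]]
contact_force: [-0.3, 0.1, 0.3]
width: 0.0001
```

```bash
python3 - <<'E'
from h import *
s=env.get_image("side");t=env.get_image("top");st=env.get_state()
print(st["tool_pos"],st["contact_force"],st["width"],st["time"])
a=cv2.resize(s["image"][150:270,250:450],None,fx=3.9,fy=3.9,interpolation=cv2.INTER_CUBIC)
cv2.imwrite("pics/a1.png",cv2.convertScaleAbs(a,alpha=1.6,beta=15))
E
```

```text
[0.5083279  0.11227597 0.07223534] [ 0.62267757 -0.20595603  0.57991679] 0.00027811684074905926 4.35
```

View pics/a1.png

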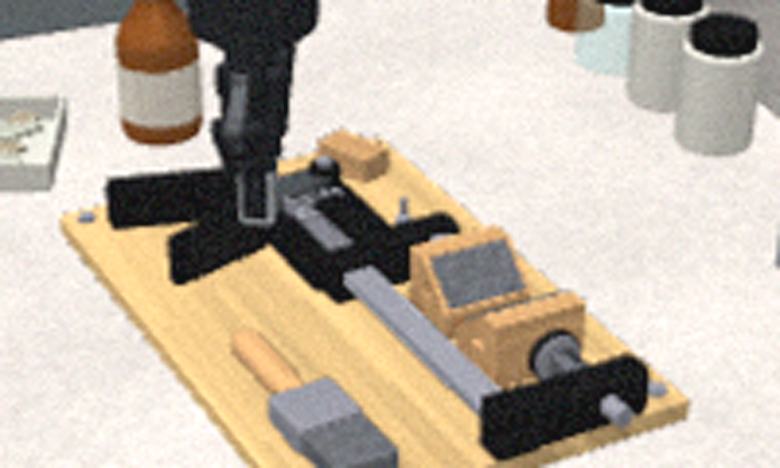

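The fingers hang in front of the trigger, with the tip at crop (255,215), clear of the body and brush. I'll descend and check the force.

>>> send_rows:
  increments: [0, 0, -23, 0, 255, 0, 0, -23, 0, 255, 0, 0, 0, 0, 255, 0, 0, 0, 0, 255]

```text
time: 4.85
tool_pos: [0.5093, 0.1124, 0.0271]
tool_rot: [[0.863, 0.003, 0.505], [-0.505, 0.0, 0.863], [0.002, -1.0, 0.002]]
contact_force: [-0.3, -0.7, 0.3]
width: -0.0001
```

>>> send_rows:
  increments: [-0.6, 5, 0, 0, 255, 0, 0, 0, 0, 255]

```text
time: 5.1
tool_pos: [0.5079, 0.1177, 0.0262]
tool_rot: [[0.863, 0.002, 0.504], [-0.504, 0.0, 0.863], [0.001, -1.0, 0.001]]
contact_force: [0.7, 0.6, -0.5]
width: -0.0001
```

>>> send_rows:
  increments: [-0.6, 5, 0, 0, 255, 0, 0, 0, 0, 255]

```text
time: 5.35
tool_pos: [0.5065, 0.1226, 0.0254]
tool_rot: [[0.863, 0.0, 0.504], [-0.504, 0.0, 0.863], [-0.0, -1.0, 0.0]]
contact_force: [-0.2, 0.0, -1.3]
width: 0.0001
```

>>> send_rows:
  increments: [-0.6, 5, 0, 0, 255, 0, 0, 0, 0, 255]

```text
time: 5.6
tool_pos: [0.5058, 0.1275, 0.0252]
tool_rot: [[0.863, -0.0, 0.505], [-0.505, 0.0, 0.863], [-0.0, -1.0, -0.0]]
contact_force: [-0.7, 0.3, 0.5]
width: -0.0001
```

>>> send_rows:
  increments: [-0.6, 5, 0, 0, 255, 0, 0, 0, 0, 255]

```text
time: 5.85
tool_pos: [0.5054, 0.132, 0.0253]
tool_rot: [[0.863, 0.0, 0.505], [-0.505, -0.001, 0.863], [0.001, -1.0, -0.001]]
contact_force: [0.3, -1.6, 0.3]
width: 0.0003
```

>>> send_rows:
  increments: [-0.6, 5, 0, 0, 255, 0, 0, 0, 0, 255]

```text
time: 6.1
tool_pos: [0.5039, 0.1361, 0.0251]
tool_rot: [[0.863, -0.001, 0.505], [-0.505, -0.003, 0.863], [0.0, -1.0, -0.003]]
contact_force: [-0.8, -4.1, 1.7]
width: 0.0003
```

>>> send_rows:
  increments: [-0.6, 5, 0, 0, 255, 0, 0, 0, 0, 255]

```text
time: 6.35
tool_pos: [0.5027, 0.1411, 0.0249]
tool_rot: [[0.863, -0.002, 0.505], [-0.505, -0.003, 0.863], [-0.001, -1.0, -0.004]]
contact_force: [-2.4, -4.9, 1.0]
width: -0.0003
```

>>> send_rows:
  increments: [-0.3, 2.5, 0, 0, 255, -0.3, 2.5, 0, 0, 255, -0.3, 2.5, 0, 0, 255, -0.3, 2.5, 0, 0, 255, -0.3, 2.5, 0, 0, 255, -0.3, 2.5, 0, 0, 255]

```text
time: 7.1
tool_pos: [0.4999, 0.1555, 0.0246]
tool_rot: [[0.863, -0.004, 0.506], [-0.506, -0.004, 0.863], [-0.002, -1.0, -0.005]]
contact_force: [-3.7, -6.3, 2.1]
width: 0.0002
```

>>> send_rows:
  increments: [-0.3, 2.5, 0, 0, 255, -0.3, 2.5, 0, 0, 255, -0.3, 2.5, 0, 0, 255, -0.3, 2.5, 0, 0, 255]

```text
time: 7.6
tool_pos: [0.4992, 0.1653, 0.0247]
tool_rot: [[0.863, -0.003, 0.506], [-0.506, -0.004, 0.863], [-0.001, -1.0, -0.005]]
contact_force: [-2.0, -5.6, 0.9]
width: 0.0001
```

```bash
cat >> h.py <<'E'
P=(.551,.143,-1.4515)
def look(name,cam="top"):
    S=[];
    for i in range(3):
        t=env.get_image(cam); S.append(env.get_state())
    F=np.array([s["contact_force"] for s in S]); print("F",np.round(F,1).tolist(),"mean",F.mean(0).round(2),"pos",S[-1]["tool_pos"].round(4),S[-1]["time"])
    a=t["image"][170:270,225:375] if cam=="top" else t["image"][150:270,260:440]
    cv2.imwrite("pics/%s.png"%name,cv2.convertScaleAbs(cv2.resize(a,None,fx=5 if cam=="top" else 4.2,fy=5 if cam=="top" else 4.2,interpolation=cv2.INTER_CUBIC),alpha=1.6,beta=15))
    return t
E
python3 - <<'E'
from h import *
t=look("b1")
E
```

```text
F [[-2.9, -4.9, 0.6], [-2.5, -5.3, 1.7], [-2.4, -5.5, -0.0]] mean [-2.58 -5.27  0.78] pos [0.4992 0.1658 0.0246] 7.75
```

View pics/b1.png

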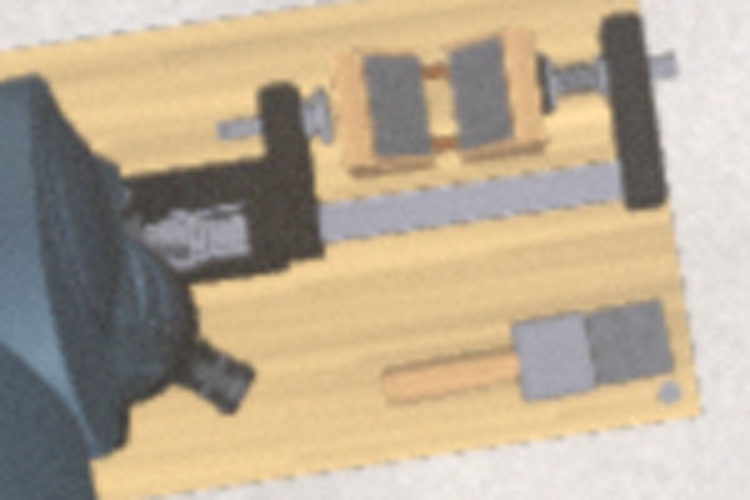

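The jaw moved about 12 mm and its foot now touches the far half (x≈545). The near half is still about 7 mm off the screw foot (330 to 343), and the joint is open about 9 mm. I'll let the trigger back and pull again, following the arc.

>>> send_rows:
  increments: [1, -9, 0, 0, 255, 1, -10, 0, 0, 255, 2, -10, 0, 0, 255, 2, -9, 0, 0, 255, 0, -2, 0, 0, 255, 0, 0, 0, 0, 255]

```text
time: 8.5
tool_pos: [0.507, 0.1272, 0.0253]
tool_rot: [[0.863, -0.0, 0.505], [-0.505, 0.0, 0.863], [-0.001, -1.0, 0.0]]
contact_force: [0.2, 0.3, -0.3]
width: 0.0004
```

>>> send_rows:
  increments: [-1, 4, 0, 0, 255, -1, 3, 0, 0, 255, -1, 3, 0, 0, 255, -1, 3, 0, 0, 255, -0.6, 3, 0, 0, 255, 0, 0, 0, 0, 255]

```text
time: 9.25
tool_pos: [0.5024, 0.1436, 0.0253]
tool_rot: [[0.863, -0.0, 0.505], [-0.505, 0.0, 0.863], [-0.0, -1.0, 0.0]]
contact_force: [0.0, -1.6, -0.3]
width: 0.0002
```

>>> send_rows:
  increments: [-0.5, 3, 0, 0, 255, -0.4, 3, 0, 0, 255, -0.3, 3, 0, 0, 255, 0, 0, 0, 0, 255]

```text
time: 9.75
tool_pos: [0.5006, 0.1512, 0.0252]
tool_rot: [[0.863, -0.001, 0.505], [-0.505, -0.003, 0.863], [0.0, -1.0, -0.003]]
contact_force: [-1.8, -5.9, 2.2]
width: -0.0001
```

>>> send_rows:
  increments: [-0.2, 3, 0, 0, 255, 0, 3, 0, 0, 255, 0, 3, 0, 0, 255, 0, 0, 0, 0, 255]

```text
time: 10.25
tool_pos: [0.4997, 0.1603, 0.025]
tool_rot: [[0.863, -0.002, 0.505], [-0.505, -0.002, 0.863], [-0.001, -1.0, -0.003]]
contact_force: [-3.8, -5.4, 3.0]
width: 0.0001
```

>>> send_rows:
  increments: [0, 3, 0, 0, 255, 0.2, 2.5, 0, 0, 255, 0.2, 2, 0, 0, 255, 0, 0, 0, 0, 255]

```text
time: 10.75
tool_pos: [0.4995, 0.1676, 0.0249]
tool_rot: [[0.863, -0.003, 0.505], [-0.505, -0.003, 0.863], [-0.002, -1.0, -0.004]]
contact_force: [-3.7, -5.6, 4.4]
width: -0.0004
```

```bash
python3 - <<'E'
from h import *
t=look("b2")
E
```

```text
F [[-4.2, -5.1, 4.8], [-4.1, -5.8, 4.3], [-3.4, -6.0, 4.3]] mean [-3.9  -5.62  4.48] pos [0.4995 0.1676 0.0249] 10.9
```

View pics/b2.png

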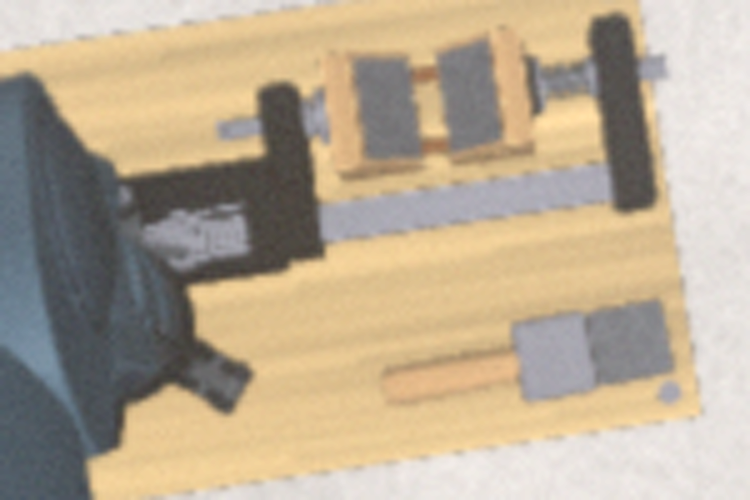

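Only about 5 mm of jaw travel came from that stroke. The near half is now nearly at the screw foot (325). The trigger may not have come all the way back, so I'll retreat with a longer wait and check.

>>> send_rows:
  increments: [1, -9, 0, 0, 255, 1, -10, 0, 0, 255, 2, -10, 0, 0, 255, 1.5, -10, 0, 0, 255, 1, -5, 0, 0, 255, 0, 0, 0, 0, 255, 0, 0, 0, 0, 255, 0, 0, 0, 0, 255]

```text
time: 11.9
tool_pos: [0.5079, 0.125, 0.0253]
tool_rot: [[0.863, -0.0, 0.504], [-0.504, 0.0, 0.863], [-0.0, -1.0, 0.0]]
contact_force: [0.1, 0.2, -0.1]
width: -0.0001
```

```bash
python3 - <<'E'
from h import *
t=look("b3","side")
E
```

```text
F [[0.3, 0.1, 0.0], [-0.0, -0.4, -0.8], [0.2, 0.6, -0.5]] mean [ 0.17  0.06 -0.43] pos [0.508  0.125  0.0253] 12.05
```

View pics/b3.png

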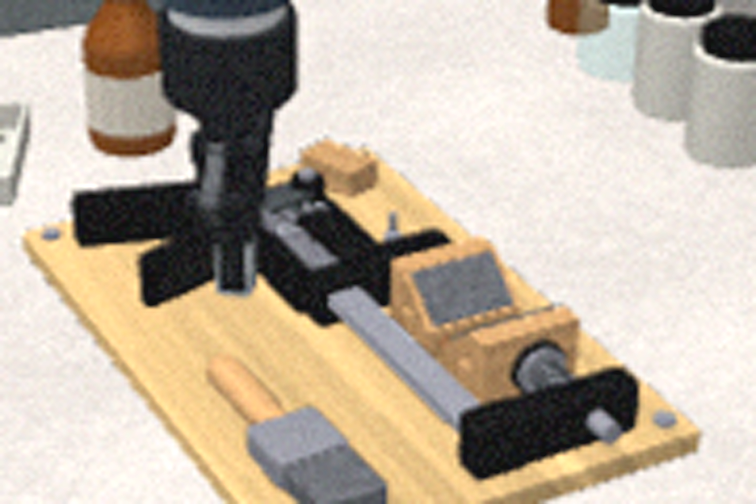

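The trigger is fully back (crop (180,265)) and the fingers are clear in front of it. Third stroke, in steps.

>>> send_rows:
  increments: [-1, 5, 0, 0, 255, -1, 4, 0, 0, 255, -1, 3, 0, 0, 255, -1, 3, 0, 0, 255, -0.8, 3, 0, 0, 255, 0, 0, 0, 0, 255]

```text
time: 12.8
tool_pos: [0.5028, 0.1414, 0.0253]
tool_rot: [[0.863, -0.0, 0.505], [-0.505, -0.003, 0.863], [0.001, -1.0, -0.003]]
contact_force: [-0.4, -6.1, 1.8]
width: 0.0002
```

>>> send_rows:
  increments: [-0.6, 3, 0, 0, 255, -0.4, 3, 0, 0, 255, 0, 0, 0, 0, 255]

```text
time: 13.18
tool_pos: [0.5013, 0.1464, 0.0252]
tool_rot: [[0.863, -0.001, 0.506], [-0.506, -0.005, 0.863], [0.002, -1.0, -0.005]]
contact_force: [-1.9, -9.0, 4.4]
width: -0.0001
```

>>> send_rows:
  increments: [-0.3, 3, 0, 0, 255, -0.2, 3, 0, 0, 255, 0, 0, 0, 0, 255]

```text
time: 13.55
tool_pos: [0.5, 0.1521, 0.0252]
tool_rot: [[0.863, -0.003, 0.506], [-0.506, -0.006, 0.863], [0.001, -1.0, -0.006]]
contact_force: [-3.8, -8.8, 5.4]
width: 0.0003
```

>>> send_rows:
  increments: [0, 3, 0, 0, 255, 0, 3, 0, 0, 255, 0, 0, 0, 0, 255]

```text
time: 13.92
tool_pos: [0.4993, 0.158, 0.025]
tool_rot: [[0.863, -0.004, 0.506], [-0.506, -0.006, 0.863], [-0.0, -1.0, -0.007]]
contact_force: [-3.8, -9.8, 5.3]
width: -0.0005
```

>>> send_rows:
  increments: [0, 3, 0, 0, 255, 0.2, 3, 0, 0, 255, 0, 0, 0, 0, 255]

```text
time: 14.3
tool_pos: [0.4992, 0.1645, 0.0248]
tool_rot: [[0.863, -0.005, 0.506], [-0.506, -0.005, 0.863], [-0.001, -1.0, -0.007]]
contact_force: [-4.1, -8.9, 5.8]
width: -0.0002
```

```bash
python3 - <<'E'
from h import *
t=look("b4")
E
```

```text
F [[-5.3, -7.3, 5.6], [-5.8, -8.3, 4.3], [-5.0, -8.0, 5.4]] mean [-5.36 -7.89  5.08] pos [0.4992 0.1644 0.0248] 14.45
```

View pics/b4.png

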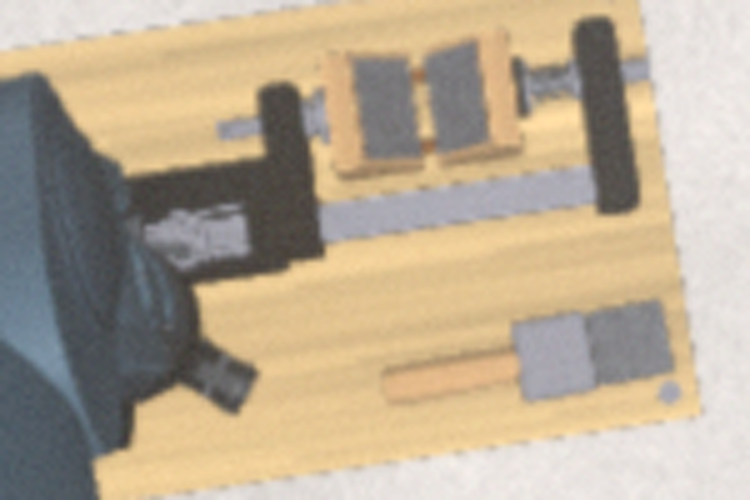

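The joint gap is now about 4 mm (dowels visible at 415–430), and the push is about 8 N. I'll let back and start the fourth stroke carefully.

>>> send_rows:
  increments: [1, -9, 0, 0, 255, 1, -10, 0, 0, 255, 2, -10, 0, 0, 255, 1.5, -9, 0, 0, 255, 0.4, -3, 0, 0, 255, 0, 0, 0, 0, 255, 0, 0, 0, 0, 255, 0, 0, 0, 0, 255]

```text
time: 15.45
tool_pos: [0.5078, 0.126, 0.0253]
tool_rot: [[0.863, -0.0, 0.505], [-0.505, 0.0, 0.863], [-0.0, -1.0, 0.0]]
contact_force: [-0.1, -0.5, -0.3]
width: -0.0001
```

>>> send_rows:
  increments: [-1, 5, 0, 0, 255, -1, 4, 0, 0, 255, -1, 3, 0, 0, 255, -1, 3, 0, 0, 255, -0.8, 3, 0, 0, 255, 0, 0, 0, 0, 255]

```text
time: 16.2
tool_pos: [0.5029, 0.144, 0.0252]
tool_rot: [[0.863, -0.0, 0.505], [-0.505, 0.0, 0.863], [-0.0, -1.0, 0.0]]
contact_force: [0.2, -1.3, -0.6]
width: 0.0001
```

>>> send_rows:
  increments: [-0.4, 2, 0, 0, 255, 0, 0, 0, 0, 255, 0, 0, 0, 0, 255]

```text
time: 16.58
tool_pos: [0.5025, 0.1456, 0.0253]
tool_rot: [[0.863, -0.0, 0.505], [-0.505, -0.0, 0.863], [-0.0, -1.0, -0.0]]
contact_force: [-2.4, -2.8, -0.1]
width: -0.0001
```

>>> send_rows:
  increments: [-0.4, 2, 0, 0, 255, 0, 0, 0, 0, 255, 0, 0, 0, 0, 255]

```text
time: 16.95
tool_pos: [0.5021, 0.1472, 0.0252]
tool_rot: [[0.863, -0.0, 0.505], [-0.505, -0.001, 0.863], [0.0, -1.0, -0.001]]
contact_force: [-1.6, -5.1, 0.4]
width: 0.0002
```

>>> send_rows:
  increments: [-0.2, 2, 0, 0, 255, 0, 0, 0, 0, 255, 0, 0, 0, 0, 255]

```text
time: 17.32
tool_pos: [0.5018, 0.1484, 0.0253]
tool_rot: [[0.863, -0.0, 0.506], [-0.506, -0.003, 0.863], [0.001, -1.0, -0.003]]
contact_force: [-1.2, -7.9, 1.4]
width: -0.0001
```

>>> send_rows:
  increments: [-0.2, 2, 0, 0, 255, 0, 0, 0, 0, 255, 0, 0, 0, 0, 255]

```text
time: 17.7
tool_pos: [0.5015, 0.1498, 0.0252]
tool_rot: [[0.863, -0.001, 0.506], [-0.506, -0.004, 0.863], [0.002, -1.0, -0.004]]
contact_force: [-1.7, -8.6, 0.8]
width: 0.0001
```

>>> send_rows:
  increments: [-0.2, 2, 0, 0, 255, -0.2, 2, 0, 0, 255, 0, 0, 0, 0, 255]

```text
time: 18.08
tool_pos: [0.5007, 0.1535, 0.0252]
tool_rot: [[0.863, -0.001, 0.506], [-0.506, -0.005, 0.863], [0.002, -1.0, -0.005]]
contact_force: [-2.4, -9.8, 2.1]
width: 0.0001
```

>>> send_rows:
  increments: [-0.1, 2, 0, 0, 255, 0, 0, 0, 0, 255, 0, 0, 0, 0, 255]

```text
time: 18.45
tool_pos: [0.5004, 0.1553, 0.0252]
tool_rot: [[0.863, -0.001, 0.506], [-0.506, -0.005, 0.863], [0.001, -1.0, -0.005]]
contact_force: [-2.4, -11.0, 3.9]
width: 0.0003
```

>>> send_rows:
  increments: [0, 2, 0, 0, 255, 0, 0, 0, 0, 255, 0, 0, 0, 0, 255]

```text
time: 18.82
tool_pos: [0.5002, 0.1573, 0.0252]
tool_rot: [[0.863, -0.002, 0.506], [-0.506, -0.005, 0.863], [0.001, -1.0, -0.005]]
contact_force: [-3.3, -9.6, 4.1]
width: -0.0001
```

>>> send_rows:
  increments: [0, 2, 0, 0, 255, 0, 0, 0, 0, 255, 0, 0, 0, 0, 255]

```text
time: 19.2
tool_pos: [0.5, 0.1596, 0.0251]
tool_rot: [[0.863, -0.002, 0.506], [-0.506, -0.004, 0.863], [0.0, -1.0, -0.005]]
contact_force: [-3.3, -9.7, 3.7]
width: -0.0
```

>>> send_rows:
  increments: [0, 2, 0, 0, 255, 0, 0, 0, 0, 255, 0, 0, 0, 0, 255]

```text
time: 19.58
tool_pos: [0.4999, 0.1619, 0.0251]
tool_rot: [[0.863, -0.002, 0.506], [-0.506, -0.004, 0.863], [-0.0, -1.0, -0.005]]
contact_force: [-3.3, -8.8, 3.8]
width: -0.0001
```

>>> send_rows:
  increments: [0, 2, 0, 0, 255, 0, 0, 0, 0, 255, 0, 0, 0, 0, 255]

```text
time: 19.95
tool_pos: [0.4998, 0.1638, 0.0251]
tool_rot: [[0.863, -0.003, 0.506], [-0.506, -0.004, 0.863], [-0.0, -1.0, -0.005]]
contact_force: [-5.5, -8.9, 4.1]
width: -0.0002
```

>>> send_rows:
  increments: [0.2, 2, 0, 0, 255, 0.2, 2, 0, 0, 255, 0, 0, 0, 0, 255]

```text
time: 20.32
tool_pos: [0.4998, 0.1679, 0.0251]
tool_rot: [[0.863, -0.003, 0.506], [-0.506, -0.004, 0.863], [-0.001, -1.0, -0.005]]
contact_force: [-4.1, -8.3, 5.1]
width: -0.0002
```

```bash
python3 - <<'E'
from h import *
t=look("b5")
E
```

```text
F [[-5.8, -9.3, 5.1], [-4.8, -8.2, 4.5], [-5.2, -9.2, 5.3]] mean [-5.26 -8.88  5.  ] pos [0.4998 0.1679 0.0251] 20.475
```

View pics/b5.png

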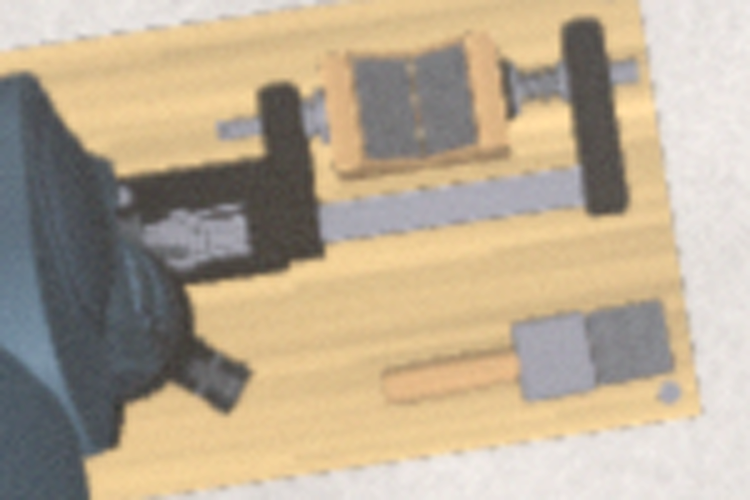

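The joint shows only a thin line at x≈413, so it is nearly shut. On the fifth stroke I'll watch the force closely.

>>> send_rows:
  increments: [1, -9, 0, 0, 255, 1, -10, 0, 0, 255, 2, -10, 0, 0, 255, 1.5, -9, 0, 0, 255, 0.4, -5, 0, 0, 255, 0, 0, 0, 0, 255, 0, 0, 0, 0, 255, 0, 0, 0, 0, 255]

```text
time: 21.48
tool_pos: [0.5075, 0.127, 0.0253]
tool_rot: [[0.863, -0.0, 0.505], [-0.505, 0.0, 0.863], [-0.0, -1.0, 0.0]]
contact_force: [-0.1, -0.1, 0.2]
width: -0.0001
```

>>> send_rows:
  increments: [-1, 5, 0, 0, 255, -1, 4, 0, 0, 255, -1, 3, 0, 0, 255, -1, 3, 0, 0, 255, -0.8, 2, 0, 0, 255, 0, 0, 0, 0, 255]

```text
time: 22.22
tool_pos: [0.503, 0.1413, 0.0254]
tool_rot: [[0.863, 0.001, 0.506], [-0.506, -0.006, 0.862], [0.004, -1.0, -0.005]]
contact_force: [-0.5, -9.6, 2.0]
width: -0.0002
```

>>> send_rows:
  increments: [-0.4, 2, 0, 0, 255, 0, 0, 0, 0, 255, 0, 0, 0, 0, 255]

```text
time: 22.6
tool_pos: [0.5024, 0.143, 0.0253]
tool_rot: [[0.862, 0.0, 0.506], [-0.506, -0.007, 0.862], [0.003, -1.0, -0.006]]
contact_force: [-0.9, -11.1, 2.6]
width: -0.0003
```

>>> send_rows:
  increments: [-0.4, 2, 0, 0, 255, 0, 0, 0, 0, 255, 0, 0, 0, 0, 255]

```text
time: 22.98
tool_pos: [0.5019, 0.1446, 0.0254]
tool_rot: [[0.862, -0.0, 0.506], [-0.506, -0.007, 0.862], [0.004, -1.0, -0.006]]
contact_force: [-0.7, -10.9, 3.1]
width: -0.0002
```

>>> send_rows:
  increments: [-0.2, 2, 0, 0, 255, 0, 0, 0, 0, 255, 0, 0, 0, 0, 255]

```text
time: 23.35
tool_pos: [0.5014, 0.1463, 0.0253]
tool_rot: [[0.862, -0.0, 0.507], [-0.507, -0.008, 0.862], [0.004, -1.0, -0.007]]
contact_force: [-1.4, -11.3, 3.8]
width: -0.0002
```

>>> send_rows:
  increments: [-0.2, 2, 0, 0, 255, 0, 0, 0, 0, 255, 0, 0, 0, 0, 255]

```text
time: 23.72
tool_pos: [0.5009, 0.148, 0.0253]
tool_rot: [[0.862, -0.001, 0.507], [-0.507, -0.009, 0.862], [0.004, -1.0, -0.008]]
contact_force: [-1.7, -12.2, 4.4]
width: -0.0004
```

>>> send_rows:
  increments: [-0.1, 2, 0, 0, 255, 0, 0, 0, 0, 255, 0, 0, 0, 0, 255]

```text
time: 24.1
tool_pos: [0.5006, 0.1496, 0.0253]
tool_rot: [[0.862, -0.001, 0.507], [-0.507, -0.009, 0.862], [0.004, -1.0, -0.009]]
contact_force: [-2.5, -13.7, 5.3]
width: -0.0001
```

>>> send_rows:
  increments: [-0.1, 2, 0, 0, 255, 0, 0, 0, 0, 255, 0, 0, 0, 0, 255]

```text
time: 24.48
tool_pos: [0.5002, 0.1513, 0.0253]
tool_rot: [[0.862, -0.002, 0.507], [-0.507, -0.01, 0.862], [0.004, -1.0, -0.01]]
contact_force: [-2.6, -14.9, 5.5]
width: 0.0002
```

>>> send_rows:
  increments: [-0.1, 2, 0, 0, 255, 0, 0, 0, 0, 255, 0, 0, 0, 0, 255]

```text
time: 24.85
tool_pos: [0.4999, 0.153, 0.0253]
tool_rot: [[0.862, -0.002, 0.507], [-0.507, -0.011, 0.862], [0.004, -1.0, -0.01]]
contact_force: [-3.4, -15.9, 7.0]
width: -0.0004
```

```bash
cat >> h.py <<'E'
def feff():
    F=[]
    for i in range(5): env.get_image("top"); F.append(env.get_state()["contact_force"])
    F=np.mean(F,0);st=env.get_state(); c,s=np.cos(P[2]),np.sin(P[2])
    fx=c*F[0]+s*F[1];fy=-s*F[0]+c*F[1]
    th=(st["tool_pos"][1]-.131)/.0715; lam=.34-th
    print("F",F.round(2),"clamp",fx.round(2),fy.round(2),"eff",(fx*np.cos(lam)+fy*np.sin(lam)).round(2),"lam",lam.round(2),st["tool_pos"].round(4),st["time"])
E
python3 -c "
from h import *
feff()"
```

```text
F [ -3.44 -16.24   6.46] clamp 15.71 -5.35 eff 15.53 lam 0.03 [0.4999 0.153  0.0253] 25.1
```

>>> send_rows:
  increments: [0, 1.5, 0, 0, 255, 0, 0, 0, 0, 255, 0, 1.5, 0, 0, 255, 0, 0, 0, 0, 255]

```text
time: 25.6
tool_pos: [0.4995, 0.1555, 0.0253]
tool_rot: [[0.862, -0.003, 0.507], [-0.507, -0.012, 0.862], [0.004, -1.0, -0.012]]
contact_force: [-4.1, -17.0, 8.7]
width: -0.0
```

```bash
python3 -c "
from h import *
feff()"
```

```text
F [ -3.89 -17.44   8.05] clamp 16.85 -5.94 eff 16.86 lam -0.0 [0.4995 0.1555 0.0252] 25.85
```

>>> send_rows:
  increments: [0, 1.5, 0, 0, 255, 0, 0, 0, 0, 255, 0, 1, 0, 0, 255, 0, 0, 0, 0, 255]

```text
time: 26.35
tool_pos: [0.4993, 0.1574, 0.0252]
tool_rot: [[0.862, -0.003, 0.507], [-0.507, -0.013, 0.862], [0.004, -1.0, -0.013]]
contact_force: [-4.1, -19.9, 8.9]
width: 0.0
```

```bash
python3 -c "
from h import *
feff()"
```

```text
F [ -4.5  -18.87   8.9 ] clamp 18.2 -6.71 eff 18.39 lam -0.03 [0.4992 0.1574 0.0252] 26.6
```

The effective push is 18.4 N, slightly below the 19 N top of the snug window. Letting go, lifting clear and looking.

>>> send_rows:
  increments: [0.5, -5, 0, 0, 255, 1, -10, 0, 0, 255, 2, -10, 0, 0, 255, 1.5, -7, 0, 0, 255, 0.4, -3, 0, 0, 255, 0, 0, 0, 0, 255, 0, 0, 30, 0, 255, 0, 0, 50, 0, 255, 0, 0, 30, 0, 255, 0, 0, 0, 0, 255]

```text
time: 27.85
tool_pos: [0.509, 0.129, 0.1381]
tool_rot: [[0.863, 0.006, 0.504], [-0.504, 0.001, 0.863], [0.004, -1.0, 0.004]]
contact_force: [-0.2, 0.5, 0.2]
width: -0.0001
```

```bash
python3 - <<'E'
from h import *
t=look("b6")
r=[x for x in env.spot_point("release_top",t)[:2]];s=env.get_image("side");q=env.spot_point("release_top",s)[:2]
for p,l in((t,r),(s,q)):
    for k in l: print(np.round(k["centre"],1),k["confidence"],atz(p,k["centre"],.074).round(4))
from scipy.optimize import least_squares
if r and q: print(least_squares(lambda X:np.r_[proj(t,X)-r[0]["centre"],proj(s,X)-q[0]["centre"]],[.55,.1,.07]).x.round(4))
a=cv2.imread("pics/b6.png");b=cv2.convertScaleAbs(cv2.resize(s["image"][170:230,290:440],None,fx=5,fy=5,interpolation=cv2.INTER_CUBIC),alpha=1.6,beta=15)
a=a[:300]
for k in r[:1]:
  pt=((np.array(k["centre"])[::-1]-[225,170])*5).astype(int); cv2.circle(a,pt,4,(0,255,0),1)
for k in q[:1]:
  pt=((np.array(k["centre"])[::-1]-[290,170])*5).astype(int); cv2.circle(b,pt,4,(0,255,0),1)
cv2.imwrite("pics/b6c.png",np.vstack([a,b[:300]]))
E
```

```text
F [[0.2, -0.3, -1.0], [0.1, 0.2, -0.4], [-0.4, 0.1, -0.3]] mean [-0.02  0.   -0.58] pos [0.5058 0.1284 0.1342] 28.0
[210.9 280.4] 0.48 [0.5633 0.0978 0.074 ]
[211. 250.] 0.25 [0.5648 0.1735 0.074 ]
[205.7 337.6] 0.55 [0.5529 0.0884 0.074 ]
[179.7 290.8] 0.27 [0.4872 0.261  0.074 ]
[0.5606 0.0996 0.0669]
```

View pics/b6c.png

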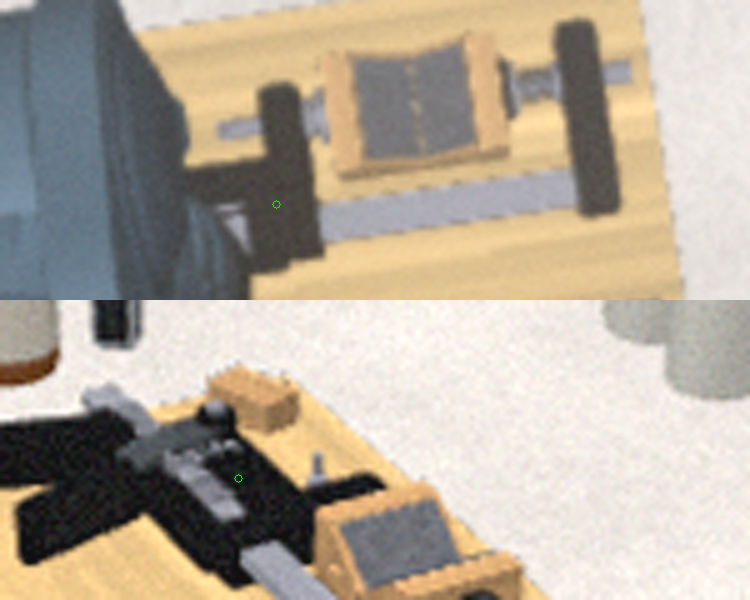

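The cradle halves are together and the foot is still pressed with its plunger compressed, so the ratchet holds with the trigger let go. The release plate is the black square just right of the bar slot, near (276,205), centre about (0.557, 0.104). Moving over it and pressing.

>>> send_rows:
  increments: [25, -12, 0, 0, 255, 25, -12, 0, 0, 255, 0, 0, -35, 0, 255, 0, 0, 0, 0, 255, 0, 0, 0, 0, 255]

```text
time: 28.78
tool_pos: [0.5561, 0.1043, 0.1004]
tool_rot: [[0.863, -0.001, 0.505], [-0.505, 0.0, 0.863], [-0.001, -1.0, -0.001]]
contact_force: [0.9, 0.1, 0.4]
width: -0.0002
```

>>> send_rows:
  increments: [0, 0, -15, 0, 255, 0, 0, -8, 0, 255, 0, 0, 0, 0, 255, 0, 0, 0, 0, 255]

```text
time: 29.28
tool_pos: [0.5568, 0.1043, 0.0775]
tool_rot: [[0.863, 0.0, 0.505], [-0.505, 0.0, 0.863], [0.0, -1.0, 0.0]]
contact_force: [-0.1, -0.1, 1.1]
width: 0.0002
```

>>> send_rows:
  increments: [0, 0, -4, 0, 255, 0, 0, 0, 0, 255, 0, 0, 0, 0, 255]

```text
time: 29.65
tool_pos: [0.5571, 0.1043, 0.0736]
tool_rot: [[0.863, 0.001, 0.505], [-0.505, 0.0, 0.863], [0.001, -1.0, 0.001]]
contact_force: [1.0, 0.4, 0.7]
width: -0.0001
```

>>> send_rows:
  increments: [0, 0, -4, 0, 255, 0, 0, 0, 0, 255, 0, 0, 0, 0, 255]

```text
time: 30.02
tool_pos: [0.5574, 0.1036, 0.0698]
tool_rot: [[0.863, 0.001, 0.505], [-0.505, -0.001, 0.863], [0.002, -1.0, -0.0]]
contact_force: [0.6, -2.9, 3.7]
width: -0.0003
```

>>> send_rows:
  increments: [0, 0, -4, 0, 255, 0, 0, 0, 0, 255, 0, 0, 0, 0, 255]

```text
time: 30.4
tool_pos: [0.5576, 0.1031, 0.0659]
tool_rot: [[0.863, 0.002, 0.506], [-0.506, -0.002, 0.863], [0.003, -1.0, -0.001]]
contact_force: [1.0, -5.6, 5.4]
width: -0.0003
```

>>> send_rows:
  increments: [0, 0, -4, 0, 255, 0, 0, 0, 0, 255, 0, 0, 0, 0, 255]

```text
time: 30.78
tool_pos: [0.5571, 0.1041, 0.0616]
tool_rot: [[0.863, 0.001, 0.505], [-0.505, -0.0, 0.863], [0.001, -1.0, 0.0]]
contact_force: [1.2, -2.9, 4.8]
width: 0.0001
```

>>> send_rows:
  increments: [0, 0, -2, 0, 255, 0, 0, -2, 0, 255, 0, 0, 0, 0, 255, 0, 0, 0, 0, 255]

```text
time: 31.28
tool_pos: [0.5575, 0.1042, 0.0595]
tool_rot: [[0.863, 0.002, 0.505], [-0.505, -0.0, 0.863], [0.002, -1.0, 0.001]]
contact_force: [-3.0, -3.9, 17.5]
width: 0.0001
```

```bash
python3 - <<'E'
from h import *
t=look("c1"); s=env.get_image("side")
for n in("near_half_centre","far_half_centre"):
    for k in env.spot_point(n,t)[:1]: print(n,k["confidence"],atz(t,k["centre"],.037).round(4))
cv2.imwrite("pics/c2.png",np.vstack([cv2.imread("pics/c1.png")[:300],cv2.convertScaleAbs(cv2.resize(s["image"][170:230,290:440],None,fx=5,fy=5,interpolation=cv2.INTER_CUBIC),alpha=1.6,beta=15)]))
E
```

```text
F [[-3.5, -5.2, 17.1], [-3.3, -4.4, 17.5], [-2.0, -4.1, 17.4]] mean [-2.94 -4.56 17.32] pos [0.5575 0.1041 0.0595] 31.425
near_half_centre 0.9 [0.615  0.0623 0.037 ]
far_half_centre 0.87 [0.6196 0.0152 0.037 ]
```

View pics/c2.png

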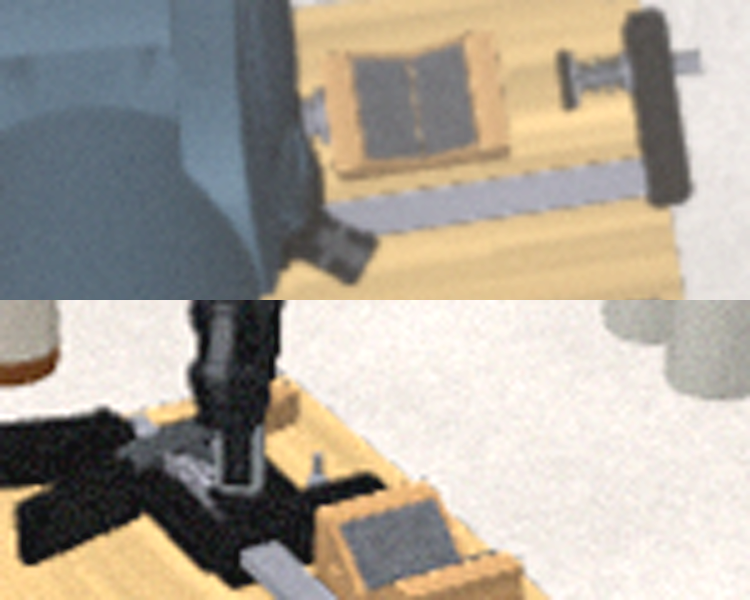

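The jaw has run back (foot at x≈565, slightly beyond where it started), and the cradle stays together against the screw foot. I'll keep the plate down one more second, then lift away.

>>> send_rows:
  increments: [0, 0, 0, 0, 255, 0, 0, 0, 0, 255, 0, 0, 0, 0, 255, 0, 0, 0, 0, 255, 0, 0, 0, 0, 255, 0, 0, 0, 0, 255, 0, 0, 0, 0, 255, 0, 0, 0, 0, 255, 0, 0, 0, 0, 255, 0, 0, 0, 0, 255]

```text
time: 32.83
tool_pos: [0.5575, 0.1041, 0.0595]
tool_rot: [[0.863, 0.002, 0.505], [-0.505, -0.0, 0.863], [0.002, -1.0, 0.001]]
contact_force: [-3.6, -4.5, 17.7]
width: 0.0001
```

```bash
python3 - <<'E'
from h import *
from scipy.optimize import least_squares
t=env.get_image("top");s=env.get_image("side")
c,si=np.cos(P[2]),np.sin(P[2])
def inv(X): d=(X[:2]-np.array(P[:2]))*1e3; return np.round([c*d[0]+si*d[1],-si*d[0]+c*d[1]],1)
for n in("near_half_centre","far_half_centre"):
    for p in(t,s):
        m=env.spot_point(n,p)
        if m: print(n,m[0]["confidence"],inv(atz(p,m[0]["centre"],.037)))
m=env.masks_of("cradle",t)
if m:
    k=m[0]["mask"].astype(np.uint8); print(m[0]["confidence"],[np.round(x,1) for x in cv2.minAreaRect(np.argwhere(k).astype(np.float32))],"mm/px@59",1129/448)
f=lambda col,row:inv(atz(t,(170+row/5,225+col/5),.037))
print("foot face",f(561,82),env.get_state()["contact_force"])
E
```

```text
near_half_centre 0.83 [90.3 51.7]
near_half_centre 0.65 [84.8 57.4]
far_half_centre 0.88 [141.9  56.7]
far_half_centre 0.97 [132.2  68.5]
0.57 [array([191.1, 307.7]), array([27. , 36.2]), np.float64(8.1)] mm/px@59 2.5200892857142856
foot face [197.3  54.3] [-3.63283515 -4.23668183 17.79588125]
```

>>> send_rows:
  increments: [0, 0, 10, 0, 255, 0, 0, 30, 0, 255, 0, 0, 50, 0, 255, 0, 0, 50, 0, 255, -30, 40, 30, 0, 255, -30, 40, 0, 0, 255, -30, 40, 0, 0, 255, -30, 40, 0, 0, 255, -30, 40, 0, 0, 255, 0, 0, 0, 0, 255]

```text
time: 34.42
tool_pos: [0.4032, 0.3065, 0.2263]
tool_rot: [[0.866, -0.004, 0.5], [-0.5, 0.001, 0.866], [-0.004, -1.0, -0.002]]
contact_force: [0.6, 0.1, 0.7]
width: -0.0
```

```bash
python3 - <<'E'
from h import *
look("d1"); print(env.get_state()["time"])
E
```

```text
F [[-0.6, -0.8, -0.3], [0.1, 0.5, 0.3], [-0.6, 0.0, 0.5]] mean [-0.38 -0.09  0.15] pos [0.4064 0.3039 0.2267] 34.575
34.575
```

View pics/d1.png

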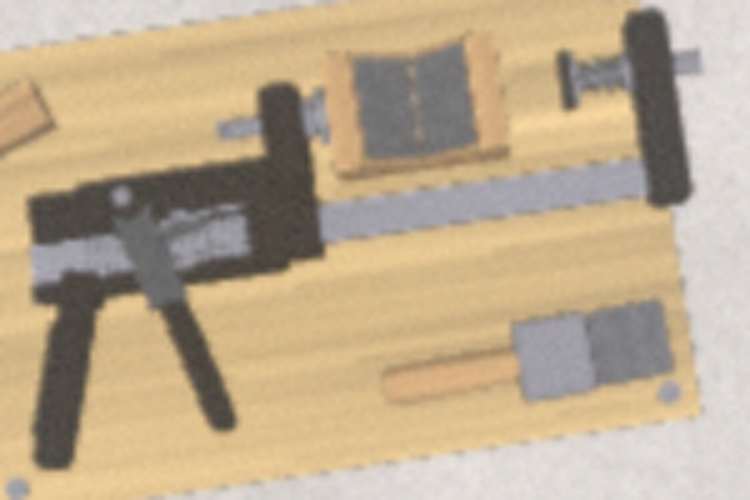

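The jaw is fully back, the cradle (about 91 mm long, so shut) lies free, and the trigger and brush are in place. Handing in.

```bash
python3 -c "
from rig import env
print(env.finish_job())"
```

```text
the job is handed in; nothing more can be done
None
```

The cradle's joint is closed, and it now lies free on the board with the jaw all the way back; I handed the job in at about 34.6 s of the 61 s allowed. I pumped the trigger five times. On the last pull the force rose steadily at about 0.6 N per mm, as expected once the joint is shut, and I stopped at about 18.4 N. With the trigger let go, the jaw stayed gripped. I then kept the release plate down for about 2 s.

**Last checks that agreed:**
- The cradle measured about 91 mm end to end, against 90 mm when shut.
- The foot's face was at about clamp x 197 mm, against 199 mm when wide open.
- The trigger was back, the brush and the part of the offcut in view looked untouched, and the robot was clear of everything.

**Less certain:**
- **Centre spacing:** the networks' spots for the two half centres came out 47 to 52 mm apart, not 45. I put this down to their error, because the overall length and the stiffening both showed the joint shut.
- **Seam:** a thin, dashed seam line is still visible in the top view.
- **Grip after letting go:** I did not measure the force the ratchet holds by itself. One lost ratchet step would leave it at about 16.3 N, still inside the 16 to 19 N window.
- **Peak force:** the 18.4 N is an average of readings with about 0.7 N of noise; one single reading reached 19.9 N along one axis. It also depends on my estimate of where the finger touched the trigger.
- **Other items:** I did not check the jar, tin, bottle, tray and spatula in a final picture, but the arm never went low near them.

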